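# Line up the weighing pots by size beside the balance

### The arm

A 6-joint arm with a two-finger parallel gripper is mounted at the origin on the work surface. World frame = base frame: x ahead of the robot, y to its left, z up, the work surface at z = 0. Lengths are in m, angles in degrees, forces in N, time in s.
With the tool pointing down it reaches from about 0.3 to 0.75 m from the base axis. Payload 8.5 kg.
Tool frame: the origin (TCP) lies between the finger pads; the fingertips stand 8 mm ahead of it and the grasp point (between the pads) lies 11 mm behind it (manip.finger_overhang is the distance from the TCP to the fingertips, in m); z points along the fingers, y is the direction in which the jaws open and shut (so a half turn about z gives the same grasp; the last joint's range is limited). The gripper opens to 85 mm and grips with 20 to 120 N. Pads are 22 mm wide; open, the fingers measure 114 mm over their backs; the gripper's body (76 mm by 85 mm) begins 54 mm behind the grasp point. The pads swing forward as they close: fully open they stand 13 mm farther back than shut.
Start: joints at [-78.283, 21.807, 74.336, -0, 83.858, -12.336], TCP at [0.224, -0.502, 0.239] pointing down, gripper open.
Joint ranges: [-178.18, 178.18], [-50.72, 133.34], [12.68, 142.11], [-81.47, 261.47], [9.98, 163.14], [-165.26, 165.26]. Speed limits (degrees/s): [136.94, 136.94, 180, 180, 180, 180].

### API

Orientations are given as a 3x3 rotation matrix whose columns are the frame's x, y, z axes.
In Python, from workcell import manip, optics gives the robot as it stands.
- The arm moves only by the tool carry_out, never from a script. Its argument "targets" is a list of rows, each an object with "slide": the shift along the tool's x, y, z in m, a list of three; "turn": the turn about the tool's z in rad. In form: [{"slide": [x, y, z], "turn": turn}, ...]. A call has 1 to 12 rows; each row is the pose to reach, as a shift and turn from the pose commanded when the call began, along the tool's axes at that moment; what a row does not reach only later rows make up. A row lasts 1/12 s, in which the tool goes at most 41.7 mm and 7.16 degrees, less where a joint would pass 70% of its speed; a pose out of reach is approached as far as the arm can. A call with a gripper value outside its range is refused whole. "hand" is the closure, from -1 (fully open) to 1 (shut), so that 0 is half open, set as the call begins (left out, the last holds). The fingers move at their own pace and stop on an object; the grip force is fixed at half the most. Time passes only in rows, so rows that repeat a pose let the fingers close. It gives the time, the measured TCP pose, the force and the opening at its end, in the units of the state.
- manip.observe(): the state, without advancing time (a new reading comes with each control period).
- optics.camera(name): name is "side" or "top"; returns a dict with "frame" (400x640x3 uint8, blue, green, red), "z_map" (400x640 float32, m along the optical axis (not along the pixel's ray), 0 where there is no reading), "fx", "fy", "cx", "cy" (pixels), "xyz" and "attitude" of the camera in the world. Camera axes: x right, y down, z forward; pixel columns grow to the right and rows downward; lengths in m; the calibration is good to about 2 mm. A picture is of the moment at which its call begins.
- manip.finish_job(): hands the job in, once; it reports no verdict.
The state is a dict: "t": time; "joint_pos": joint angles; "dq": joint speeds; "joint_torque": joint torques, N m; "eef_pos": TCP position; "ee_rot": TCP orientation; "wrist_force": force on the tool from outside, world axes, zero at the start; "torque": the same for the moment, N m; "gripper_width": finger opening in m.
Only numpy, scipy, OpenCV 4.12 (cv2) and the standard library are available. Lean on these libraries where they do the work, as an engineer would, in place of code of your own. Each camera call takes 0.05 s, during which the arm holds its last target.

### The job

Set the weighing pots out for weighing: stand the four lidded steel pots upright on the four dark marks of the white strip, one centred on each mark, in order of size, with the smallest on the mark nearest the balance and the largest at the far end. Do not tip a pot over, and leave the amber jar where it stands.

Things in the scene. Friction and masses are not known exactly. Their poses are not given: they have to be found in the camera images.
- pot_largest: largest of the four lidded stainless steel weighing pots (rigid, lid fast), about 300 g: upright plain cylinder 56 mm in diameter and 59 mm tall with a small knob on top, 70 mm tall in all; stands loose on the bench at the start. Origin: centre of its underside, z up along its axis.
- pot_large: second largest of the four lidded stainless steel weighing pots (rigid, lid fast), about 180 g: upright plain cylinder 45 mm in diameter and 46 mm tall with a small knob on top, 56 mm tall in all; stands loose on the bench at the start. Origin: centre of its underside, z up along its axis.
- pot_small: second smallest of the four lidded stainless steel weighing pots (rigid, lid fast), about 100 g: upright plain cylinder 34 mm in diameter and 35 mm tall with a small knob on top, 44 mm tall in all; stands loose on the bench at the start. Origin: centre of its underside, z up along its axis.
- pot_smallest: smallest of the four lidded stainless steel weighing pots (rigid, lid fast), about 50 g: upright plain cylinder 24 mm in diameter and 24 mm tall with a small knob on top, 32 mm tall in all; stands loose on the bench at the start. Origin: centre of its underside, z up along its axis.
- mark_1: flat dark round mark, 60 mm in diameter, one of four alike about 75 mm apart in a row on the fixed white strip (320 by 80 mm, 6 mm thick, within 9 degrees of the y direction): the end mark at the +y (robot's left) end of the row. Origin: its centre, on the strip's top face, 6 mm above the bench; y along the strip, x across it, z up.
- mark_2: flat dark round mark, 60 mm in diameter, one of four alike about 75 mm apart in a row on the fixed white strip (320 by 80 mm, 6 mm thick, within 9 degrees of the y direction): second from the left (+y) end. Origin: its centre, on the strip's top face, 6 mm above the bench; y along the strip, x across it, z up.
- mark_3: flat dark round mark, 60 mm in diameter, one of four alike about 75 mm apart in a row on the fixed white strip (320 by 80 mm, 6 mm thick, within 9 degrees of the y direction): third from the left (+y) end. Origin: its centre, on the strip's top face, 6 mm above the bench; y along the strip, x across it, z up.
- mark_4: flat dark round mark, 60 mm in diameter, one of four alike about 75 mm apart in a row on the fixed white strip (320 by 80 mm, 6 mm thick, within 9 degrees of the y direction): the end mark at the -y (robot's right) end. Origin: its centre, on the strip's top face, 6 mm above the bench; y along the strip, x across it, z up.
- balance: compact white balance, fixed, 200 (x) by 140 (y) mm, 42 mm high, round steel pan on top up to 54 mm; it stands beside the left or the right end of the strip (it varies), about 0.14 m along the row from the end mark. A fixed blue basket of tubes (72 mm high) stands likewise at the other end. Origin: middle of the lower edge of its front (-x) face; x away from the robot.
- jar: loose closed amber glass jar, 52 mm in diameter, 55 mm tall, upright, about 0.1 m beyond the row on the far side from the robot; not part of the work. Origin: centre of its underside.
There are look-alikes about, which are no part of the job. Leave any purple or red look-alike of the pot_large alone.

How it is judged (in metres and radians):
At the end, for the whole second after the job is handed in: Counting from the mark nearest the balance, the smallest, second smallest, second largest and largest pot stand on the first, second, third and fourth mark, each within 12 mm of its mark's centre, base on the strip (within 3 mm), upright within 0.08 rad, and at rest (((horizontal distance between balance and mark_1 below 0.25 m and horizontal distance between pot_smallest and mark_1 below 0.012 m and horizontal distance between pot_small and mark_2 below 0.012 m and horizontal distance between pot_large and mark_3 below 0.012 m and horizontal distance between pot_largest and mark_4 below 0.012 m) or (horizontal distance between balance and mark_4 below 0.25 m and horizontal distance between pot_smallest and mark_4 below 0.012 m and horizontal distance between pot_small and mark_3 below 0.012 m and horizontal distance between pot_large and mark_2 below 0.012 m and horizontal distance between pot_largest and mark_1 below 0.012 m)) and z of pot_smallest in the frame of mark_1 between -0.003 and 0.003 m and angle between each of pot_smallest, pot_small, pot_large, pot_largest's own z axis and vertical below 0.08 rad and linear speed of each of pot_smallest, pot_small, pot_large, pot_largest below 0.01 m/s and angular speed of each of pot_smallest, pot_small, pot_large, pot_largest below 0.1 rad/s and z of pot_small in the frame of mark_1 between -0.003 and 0.003 m and z of pot_large in the frame of mark_1 between -0.003 and 0.003 m and z of pot_largest in the frame of mark_1 between -0.003 and 0.003 m); the robot touches nothing.
It fails at once if a pot is tipped over (more than 0.9 rad) (angle between any of pot_smallest, pot_small, pot_large, pot_largest's own z axis and vertical above 0.9 rad).
It fails at once if the amber jar is moved more than 25 mm or tipped (distance of jar from where it was at the start of the episode above 0.025 m or angle between jar's own z axis and vertical above 0.4 rad).
It also fails if it takes over 96 s, if anything falls off the work surface, if the arm or the gripper's body presses on something with over 40 N, if the wrist force passes 120 N, or if a joint passes its speed limit or range.

## Working session

There is one attempt and no reset: what is moved stays moved. The work goes in short steps, Python scripts to look and compute and a tool call to move; the robot and the scene stay as the last step left them, time stands still between calls to the robot, and variables do not carry over. Pictures are saved under pics/ and viewed, and the job is handed in when it is done.

Besides the shell and the picture viewer there is one more tool, called as name(argument=value, ...), one argument or row to a line, values as JSON. carry_out: Moves the arm, as the interface text tells. Its arguments: {"type":"object","properties":{"targets":{"type":"array","items":{"type":"object","properties":{"slide":{"type":"array","items":{"type":"number"}},"turn":{"type":"number"}}}},"hand":{"type":"number"}},"required":["targets"]}

```bash
ls; mkdir -p pics; python3 - <<'E'
from workcell import manip, optics
import cv2,numpy as np
for n in("top","side"):
    c=optics.camera(n); cv2.imwrite(f"pics/{n}0.png",c["frame"]); print(n,c["fx"],c["fy"],c["cx"],c["cy"],c["xyz"],c["attitude"])
s=manip.observe(); print(s); print(manip.finger_overhang)
E
```

```text
pics
top 460.12008850523506 460.12008850523506 327.85900350732874 200.15758980447762 [0.34266474 0.0295186  0.95568583] [[-0.15156296 -0.96238472  0.22548684]
 [-0.9884418   0.14834777 -0.03123706]
 [-0.0033884  -0.22761499 -0.97374531]]
side 408.0400576936911 408.0400576936911 317.7200919568104 197.55012384544156 [0.45183506 0.70419418 0.57202204] [[-0.99546949 -0.04185132  0.08537546]
 [-0.09351654  0.59320004 -0.79960514]
 [-0.0171802  -0.80396653 -0.59442633]]
{'t': 0.1, 'joint_pos': array([-7.82830733e+01,  2.18377054e+01,  7.43789179e+01,  2.38924776e-03,
        8.38617173e+01, -1.23348253e+01]), 'dq': array([-0.02527761, -0.19679353, -0.17092165,  0.00600557,  0.15005953,
       -0.02985688]), 'joint_torque': array([ 4.13497182e-03, -4.49221623e+01, -2.31655562e+01, -9.12784276e-05,
        3.65622524e-03, -1.22487893e-05]), 'eef_pos': array([ 0.22412042, -0.50197836,  0.23877693]), 'ee_rot': array([[ 9.13179571e-01,  4.07557375e-01, -2.37069442e-04],
       [ 4.07557309e-01, -9.13178638e-01,  1.34722950e-03],
       [ 3.32586569e-04, -1.32688184e-03, -9.99999064e-01]]), 'wrist_force': array([-0.24613328, -0.5429041 , -0.43191569]), 'torque': array([-0.00519749,  0.03404691, -0.04652168]), 'gripper_width': 0.08542528992793462}
0.008
```

View pics/top0.png

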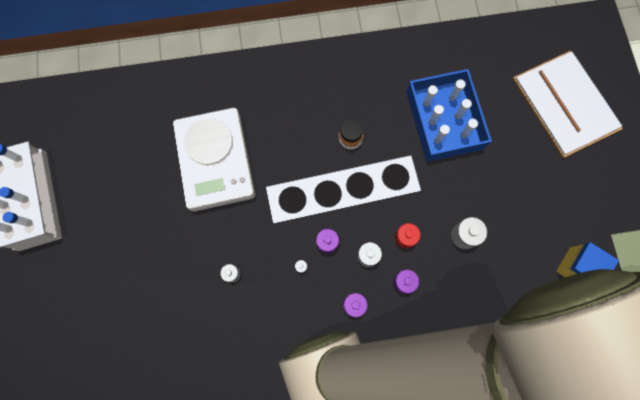

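View pics/side0.png

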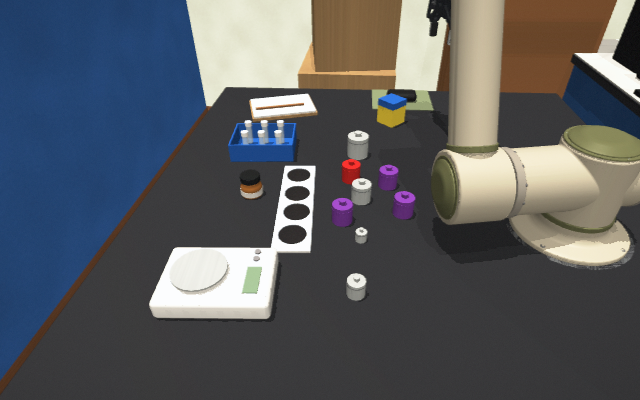

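Top view: the balance is at the left, the +y end (213,158), so mark_1 (292,200) takes the smallest pot. Candidates:
- Steel pots: smallest (301,266), small (229,272), large (370,253), largest (471,233).
- Look-alikes: purple (327,240), (407,281) and (355,305); red (408,235).
- Jar: (350,134).

I'll check these in a close crop and measure positions.

```bash
cat > h.py <<'E'
from workcell import manip, optics
import cv2,numpy as np
def cloud(c):
    v,u=np.mgrid[0:400,0:640]; z=c["z_map"].astype(float)
    p=np.stack([(u-c["cx"])/c["fx"]*z,(v-c["cy"])/c["fy"]*z,z],-1)
    return p@np.array(c["attitude"]).T+np.array(c["xyz"])
def ray(c,u,v,h):
    d=np.array(c["attitude"])@np.array([(u-c["cx"])/c["fx"],(v-c["cy"])/c["fy"],1]); o=np.array(c["xyz"])
    return o+d*(h-o[2])/d[2]
def proj(c,p):
    q=np.array(c["attitude"]).T@(np.array(p)-np.array(c["xyz"])); return c["fx"]*q[0]/q[2]+c["cx"],c["fy"]*q[1]/q[2]+c["cy"]
H={'largest':(.059,.028,.070),'large':(.046,.0225,.056),'small':(.035,.017,.044),'smallest':(.024,.012,.032)}
def fit(c,xy,k,base=0.):
    """pot axis from depth: mid of extents of points near lid height"""
    h,r,t=H[k]; P=cloud(c); d=np.hypot(P[...,0]-xy[0],P[...,1]-xy[1])
    m=(c["z_map"]>0)&(d<r+.015)&(abs(P[...,2]-base-h)<.006)
    Q=P[m]
    kn=P[(c["z_map"]>0)&(d<r+.01)&(P[...,2]>base+h+.005)]
    (cc,rr)=cv2.minEnclosingCircle(Q[:,:2].astype(np.float32)*1000)
    return np.round(np.array(cc),1),round(rr,1),Q[:,2].mean().round(4),len(Q),(kn.mean(0)*1000).round(1) if len(kn) else None
E
python3 - <<'E'
from h import *
c=optics.camera("top"); s=optics.camera("side")
cv2.imwrite("pics/crop.png",cv2.resize(c["frame"][140:320,200:500],None,fx=2.6,fy=2.6,interpolation=cv2.INTER_CUBIC))
for k,uv in dict(largest=(473,230),large=(370,252),small=(229,270),smallest=(301,265)).items():
    p=ray(c,*uv,H[k][2]); print(k,p.round(4),'sidepx',np.round(proj(s,p)))
    print('  top',fit(c,p,k)); print('  side',fit(s,p,k))
# marks
for n,cam in(("top",c),("side",s)):
    P=cloud(cam); g=cam["frame"].astype(int)
    w=(g.min(2)>150).astype(np.uint8)
    nl,lab,st,ce=cv2.connectedComponentsWithStats(w)
    sx,sy=(309,196) if n=="top" else (283,245)
    for dx in range(-4,5):
        if lab[sy,sx+dx]: L=lab[sy,sx+dx]
    print(n,st[L])
    m=(lab==L).astype(np.uint8)
    cs,hi=cv2.findContours(m,cv2.RETR_CCOMP,cv2.CHAIN_APPROX_NONE)
    for q,hh in zip(cs,hi[0]):
        if hh[3]>=0 and len(q)>20:
            W=np.array([ray(cam,*x[0],.006)[:2] for x in q])*1000
            cc,r=cv2.minEnclosingCircle(W.astype(np.float32)); e=cv2.fitEllipse(W.astype(np.float32))
            print('  mark',np.round(cc,1),round(r,1),np.round(e[0],1),np.round(e[1],1))
    print('stripz',P[m>0][:,2].mean())
E
```

```text
largest [ 0.4458 -0.2689  0.07  ] sidepx [358. 132.]
  top (array([ 445.7, -270.4]), 28.7, np.float64(0.0594), 552, array([ 445. , -269.7,   70.3]))
  side (array([ 447.5, -271.5]), 29.9, np.float64(0.0576), 168, array([ 445.3, -269.5,   68.5]))
large [ 0.4355 -0.065   0.056 ] sidepx [361. 179.]
  top (array([433.3, -64.3]), 22.6, np.float64(0.0466), 358, array([433.5, -64.1,  56.5]))
  side (array([435. , -64.8]), 23.1, np.float64(0.045), 175, array([434.2, -64.2,  55. ]))
small [0.444  0.2138 0.044 ] sidepx [354. 275.]
  top (array([439.4, 217.6]), 17.3, np.float64(0.0353), 209, array([439.7, 217.5,  44.3]))
  side (array([441.2, 216.3]), 18.0, np.float64(0.034), 228, array([440.5, 217. ,  43.5]))
smallest [0.4333 0.073  0.032 ] sidepx [361. 228.]
  top (array([432.4,  75. ]), 12.3, np.float64(0.0242), 107, array([432.7,  75.3,  32.4]))
  side (array([432.4,  75.6]), 12.2, np.float64(0.0229), 81, array([433.3,  74.4,  31.2]))
top [ 266  156  155   67 3223]
  mark [576.   73.7] 31.6 [575.8  73.8] [60.4 61.1]
  mark [577.7  -2.5] 31.5 [577.5  -2.4] [60.7 61.6]
  mark [585.5 -72.6] 31.6 [585.5 -72.7] [60.9 61.5]
  mark [ 592.4 -151.5] 31.6 [ 592.2 -151.4] [60.5 61.4]
stripz 0.008512427126915583
side [ 149  166  167  153 9657]
  mark [628.1 233.5] 13.4 [628.1 233.5] [ 5.  37.2]
  mark [740.4 238.9] 12.1 [740.4 239. ] [ 5.9 26.2]
  mark [574.9  72.5] 32.7 [575.   72.6] [60.8 63.3]
  mark [577.1  -3.4] 33.4 [576.4  -2.9] [60.5 63.5]
  mark [585.  -73.3] 33.7 [584.9 -73.3] [60.7 64.8]
  mark [ 591.6 -151.7] 34.2 [ 591.5 -151.8] [61.1 64.6]
stripz 0.03670564548400331
```

View pics/crop.png

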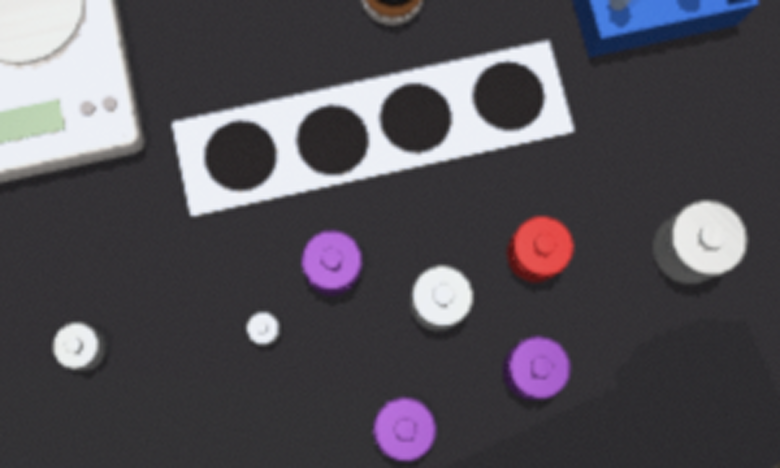

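The crop confirms the four grey pots, with sizes increasing (260,328), (77,345), (442,295), (708,237). The purple and red pots stay out of it. Both cameras agree to about 2 mm, and lid heights, radii and mark diameters match what was given. I'll work with the jaws along world x, largest pot first.

carry_out(
  targets=[
    {"slide": [0.296,-0.122,0.039],"turn": -1.151},
    {"slide": [0.296,-0.122,0.039],"turn": -1.151},
    {"slide": [0.296,-0.122,0.039],"turn": -1.151},
    {"slide": [0.296,-0.122,0.039],"turn": -1.151},
    {"slide": [0.296,-0.122,0.039],"turn": -1.151},
    {"slide": [0.296,-0.122,0.039],"turn": -1.151},
    {"slide": [0.296,-0.122,0.039],"turn": -1.151},
    {"slide": [0.296,-0.122,0.039],"turn": -1.151},
    {"slide": [0.296,-0.122,0.039],"turn": -1.151},
    {"slide": [0.296,-0.122,0.039],"turn": -1.151},
    {"slide": [0.296,-0.122,0.039],"turn": -1.151},
    {"slide": [0.296,-0.122,0.039],"turn": -1.151},
  ],
  hand=-1,
)

```text
t: 1.2
eef_pos: [0.4447, -0.2701, 0.2002]
ee_rot: [[0.001, 1.0, -0.0], [1.0, -0.001, 0.0], [0.0, -0.0, -1.0]]
wrist_force: [-0.2, 0.7, -1.4]
gripper_width: 0.0853
```

carry_out(
  targets=[
    {"slide": [0,0,0.03],"turn": 0},
    {"slide": [0,0,0.06],"turn": 0},
    {"slide": [0,0,0.09],"turn": 0},
    {"slide": [0,0,0.11],"turn": 0},
    {"slide": [0,0,0.13],"turn": 0},
    {"slide": [0,0,0.145],"turn": 0},
    {"slide": [0,0,0.16],"turn": 0},
    {"slide": [0,0,0.17],"turn": 0},
    {"slide": [0,0,0.178],"turn": 0},
    {"slide": [0,0,0.178],"turn": 0},
  ],
)

```text
t: 2.03
eef_pos: [0.4442, -0.2701, 0.0212]
ee_rot: [[0.001, 1.0, -0.001], [1.0, -0.001, 0.001], [0.001, -0.001, -1.0]]
wrist_force: [-0.2, 0.2, -0.0]
gripper_width: 0.0857
```

carry_out(
  targets=[
    {"slide": [0,0,0],"turn": 0},
    {"slide": [0,0,0],"turn": 0},
    {"slide": [0,0,0],"turn": 0},
    {"slide": [0,0,0],"turn": 0},
    {"slide": [0,0,0],"turn": 0},
    {"slide": [0,0,0],"turn": 0},
    {"slide": [0,0,0],"turn": 0},
    {"slide": [0,0,0],"turn": 0},
  ],
  hand=1,
)

```text
t: 2.7
eef_pos: [0.4451, -0.2706, 0.0234]
ee_rot: [[0.0, 1.0, 0.001], [1.0, -0.0, -0.002], [-0.002, 0.001, -1.0]]
wrist_force: [-0.8, 0.1, 7.0]
gripper_width: 0.0547
```

carry_out(
  targets=[
    {"slide": [0,0,-0.01],"turn": 0},
    {"slide": [0,0,-0.025],"turn": 0},
    {"slide": [0,0,-0.045],"turn": 0},
    {"slide": [0,0,-0.065],"turn": 0},
    {"slide": [0,0,-0.08],"turn": 0},
    {"slide": [0,0,-0.08],"turn": 0},
    {"slide": [0,0,-0.08],"turn": 0},
  ],
)

```text
t: 3.28
eef_pos: [0.4447, -0.2701, 0.1027]
ee_rot: [[0.0, 1.0, 0.001], [1.0, -0.0, -0.001], [-0.001, 0.001, -1.0]]
wrist_force: [0.4, 0.3, -4.0]
gripper_width: 0.0544
```

```bash
cat > look.py <<'E'
from h import *
import sys
n=sys.argv[1]
c=optics.camera("top"); s=optics.camera("side")
p=np.array(manip.observe()["eef_pos"]).copy()
out=[]
for cam,w in((c,80),(s,80)):
    u,v=map(int,proj(cam,p)); u0=min(max(u-w,0),640-2*w); v0=min(max(v-w,0),400-2*w)
    out.append(cv2.resize(cam["frame"][v0:v0+2*w,u0:u0+2*w],(390,390),interpolation=cv2.INTER_CUBIC))
cv2.imwrite(f"pics/{n}.png",np.hstack(out)); print(p)
E
python3 look.py a1
```

```text
[ 0.44426446 -0.26969707  0.10139664]
```

View pics/a1.png

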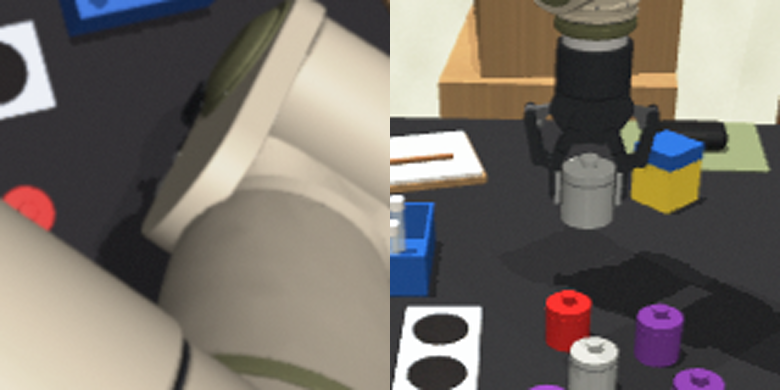

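The pot is held upright at right of centre in the side view. Next, carry it over mark_4.

carry_out(
  targets=[
    {"slide": [0.006,0.008,0],"turn": 0},
    {"slide": [0.018,0.022,0],"turn": 0},
    {"slide": [0.034,0.042,0],"turn": 0},
    {"slide": [0.05,0.062,0],"turn": 0},
    {"slide": [0.066,0.082,0],"turn": 0},
    {"slide": [0.082,0.102,0],"turn": 0},
    {"slide": [0.097,0.121,0],"turn": 0},
    {"slide": [0.109,0.136,0],"turn": 0},
    {"slide": [0.116,0.144,0],"turn": 0},
    {"slide": [0.1185,0.1475,0],"turn": 0},
    {"slide": [0.1185,0.1475,0],"turn": 0},
    {"slide": [0.1185,0.1475,0],"turn": 0},
  ],
)

```text
t: 4.38
eef_pos: [0.5917, -0.152, 0.1019]
ee_rot: [[0.0, 1.0, -0.001], [1.0, -0.0, 0.0], [0.0, -0.001, -1.0]]
wrist_force: [0.3, -0.1, -3.4]
gripper_width: 0.0551
```

```bash
python3 - <<'E'
from h import *
s=optics.camera("side");p=np.array(manip.observe()["eef_pos"]);print(p)
for b in(.076,.08,.084): print(fit(s,p,'largest',b))
E
python3 look.py a2
```

```text
[ 0.59154099 -0.15223468  0.10203656]
(array([ 591.5, -144.7]), 41.6, np.float64(0.1354), 281, array([ 584.6, -133. ,  221.9]))
(array([ 590.6, -142.2]), 40.8, np.float64(0.1372), 249, array([ 584.5, -132.9,  222.6]))
(array([ 591.8, -145.6]), 42.1, np.float64(0.1417), 164, array([ 584.4, -132.6,  224.4]))
[ 0.59161132 -0.15241208  0.10232936]
```

View pics/a2.png

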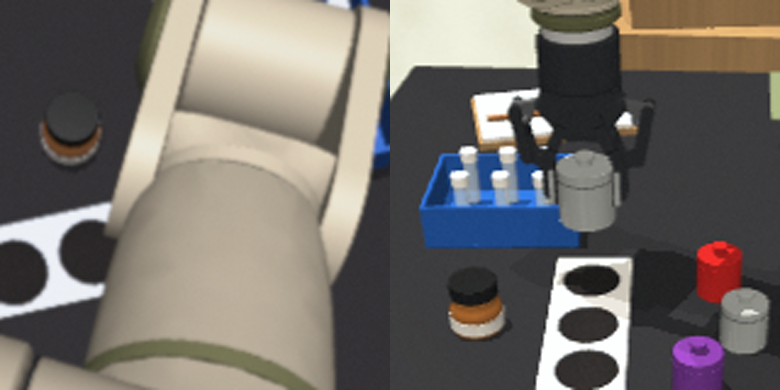

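carry_out(
  targets=[
    {"slide": [0,0,0.012],"turn": 0},
    {"slide": [0,0,0.03],"turn": 0},
    {"slide": [0,0,0.048],"turn": 0},
    {"slide": [0,0,0.06],"turn": 0},
    {"slide": [0,0,0.066],"turn": 0},
    {"slide": [0,0,0.069],"turn": 0},
    {"slide": [0,0,0.071],"turn": 0},
    {"slide": [0,0,0.072],"turn": 0},
    {"slide": [0,0,0.072],"turn": 0},
    {"slide": [0,0,0.072],"turn": 0},
  ],
)

```text
t: 5.37
eef_pos: [0.5925, -0.1518, 0.031]
ee_rot: [[-0.0, 1.0, 0.001], [1.0, 0.0, -0.0], [-0.0, 0.001, -1.0]]
wrist_force: [-0.1, 0.0, -4.1]
gripper_width: 0.0551
```

carry_out(
  targets=[
    {"slide": [0,0,0.001],"turn": 0},
    {"slide": [0,0,0.001],"turn": 0},
    {"slide": [0,0,0.0015],"turn": 0},
    {"slide": [0,0,0.0015],"turn": 0},
  ],
)

```text
t: 5.7
eef_pos: [0.5923, -0.1517, 0.0295]
ee_rot: [[-0.0, 1.0, 0.001], [1.0, 0.0, -0.0], [-0.0, 0.001, -1.0]]
wrist_force: [-1.4, 1.2, 3.1]
gripper_width: 0.0549
```

carry_out(
  targets=[
    {"slide": [0,0,0.0005],"turn": 0},
    {"slide": [0,0,0.001],"turn": 0},
    {"slide": [0,0,0.001],"turn": 0},
  ],
)

```text
t: 5.95
eef_pos: [0.5923, -0.1517, 0.0294]
ee_rot: [[-0.0, 1.0, 0.001], [1.0, 0.0, -0.001], [-0.001, 0.001, -1.0]]
wrist_force: [-5.2, 2.7, 11.9]
gripper_width: 0.055
```

carry_out(
  targets=[
    {"slide": [0,0,0],"turn": 0},
    {"slide": [0,0,0],"turn": 0},
    {"slide": [0,0,0],"turn": 0},
    {"slide": [0,0,0],"turn": 0},
    {"slide": [0,0,0],"turn": 0},
    {"slide": [0,0,0],"turn": 0},
  ],
  hand=-1,
)

```text
t: 6.45
eef_pos: [0.5922, -0.1517, 0.0277]
ee_rot: [[-0.0, 1.0, -0.0], [1.0, 0.0, 0.0], [0.0, -0.0, -1.0]]
wrist_force: [-0.5, 0.8, 0.5]
gripper_width: 0.0853
```

carry_out(
  targets=[
    {"slide": [0,0,-0.01],"turn": 0},
    {"slide": [0,0,-0.03],"turn": 0},
    {"slide": [0,0,-0.06],"turn": 0},
    {"slide": [0,0,-0.09],"turn": 0},
    {"slide": [0,0,-0.12],"turn": 0},
    {"slide": [0,0,-0.12],"turn": 0},
  ],
)

```text
t: 6.95
eef_pos: [0.5944, -0.1525, 0.1548]
ee_rot: [[-0.0, 1.0, 0.01], [1.0, 0.0, -0.005], [-0.005, 0.01, -1.0]]
wrist_force: [-0.2, 0.4, 1.2]
gripper_width: 0.0852
```

```bash
python3 - <<'E'
from h import *
s=optics.camera("side");print(manip.observe()["eef_pos"],manip.observe()["gripper_width"])
print(fit(s,(.592,-.1515),'largest',.006)); print(fit(s,(.434,-.064),'large'))
E
python3 look.py a3
```

```text
[ 0.5934406  -0.15215666  0.15177252] 0.08516849423765571
(array([ 593.1, -151.7]), 28.6, np.float64(0.0639), 206, array([ 585. , -131.7,  278.6]))
(array([435.5, -65.3]), 23.9, np.float64(0.045), 176, array([448.7, -60. , 379.1]))
[ 0.59196479 -0.15154009  0.14789178]
```

View pics/a3.png

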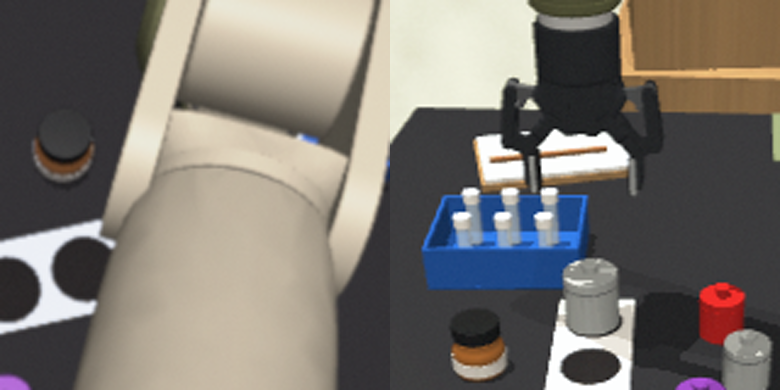

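The largest pot stands upright on mark_4 within about 1 mm. Next is pot_large, steel, at (370,253) in the top view.

carry_out(
  targets=[
    {"slide": [0.015,-0.025,0],"turn": 0},
    {"slide": [0.033,-0.06,0],"turn": 0},
    {"slide": [0.05,-0.09,0],"turn": 0},
    {"slide": [0.066,-0.12,0],"turn": 0},
    {"slide": [0.08,-0.145,0],"turn": 0},
    {"slide": [0.0875,-0.158,0],"turn": 0},
    {"slide": [0.0875,-0.158,0],"turn": 0},
    {"slide": [0.0875,-0.158,0],"turn": 0},
    {"slide": [0.0875,-0.158,0],"turn": 0},
  ],
)

```text
t: 7.85
eef_pos: [0.435, -0.0647, 0.1475]
ee_rot: [[0.0, 1.0, -0.0], [1.0, -0.0, 0.0], [0.0, -0.0, -1.0]]
wrist_force: [-0.8, -0.7, -0.3]
gripper_width: 0.0853
```

carry_out(
  targets=[
    {"slide": [0,0,0.02],"turn": 0},
    {"slide": [0,0,0.045],"turn": 0},
    {"slide": [0,0,0.07],"turn": 0},
    {"slide": [0,0,0.09],"turn": 0},
    {"slide": [0,0,0.105],"turn": 0},
    {"slide": [0,0,0.117],"turn": 0},
    {"slide": [0,0,0.125],"turn": 0},
    {"slide": [0,0,0.131],"turn": 0},
    {"slide": [0,0,0.131],"turn": 0},
    {"slide": [0,0,0.131],"turn": 0},
  ],
)

```text
t: 8.68
eef_pos: [0.4346, -0.0644, 0.0168]
ee_rot: [[0.0, 1.0, 0.0], [1.0, -0.0, -0.0], [-0.0, 0.0, -1.0]]
wrist_force: [-0.7, 0.0, 0.2]
gripper_width: 0.0857
```

carry_out(
  targets=[
    {"slide": [0,0,0],"turn": 0},
    {"slide": [0,0,0],"turn": 0},
    {"slide": [0,0,0],"turn": 0},
    {"slide": [0,0,0],"turn": 0},
    {"slide": [0,0,0],"turn": 0},
    {"slide": [0,0,0],"turn": 0},
    {"slide": [0,0,0],"turn": 0},
    {"slide": [0,0,0],"turn": 0},
  ],
  hand=1,
)

```text
t: 9.35
eef_pos: [0.4344, -0.0642, 0.0175]
ee_rot: [[-0.0, 1.0, 0.001], [1.0, 0.0, -0.0], [-0.0, 0.001, -1.0]]
wrist_force: [-1.6, 1.2, 7.5]
gripper_width: 0.0439
```

carry_out(
  targets=[
    {"slide": [0,0,-0.01],"turn": 0},
    {"slide": [0,0,-0.025],"turn": 0},
    {"slide": [0,0,-0.045],"turn": 0},
    {"slide": [0,0,-0.065],"turn": 0},
    {"slide": [0,0,-0.08],"turn": 0},
    {"slide": [0,0,-0.08],"turn": 0},
    {"slide": [0,0,-0.08],"turn": 0},
  ],
)

```text
t: 9.93
eef_pos: [0.4342, -0.0642, 0.0969]
ee_rot: [[-0.0, 1.0, 0.001], [1.0, 0.0, -0.0], [-0.0, 0.001, -1.0]]
wrist_force: [0.8, 0.2, -2.3]
gripper_width: 0.0442
```

carry_out(
  targets=[
    {"slide": [0,0.008,0],"turn": 0},
    {"slide": [-0.001,0.022,0],"turn": 0},
    {"slide": [-0.002,0.042,0],"turn": 0},
    {"slide": [-0.003,0.062,0],"turn": 0},
    {"slide": [-0.004,0.082,0],"turn": 0},
    {"slide": [-0.006,0.102,0],"turn": 0},
    {"slide": [-0.007,0.122,0],"turn": 0},
    {"slide": [-0.008,0.138,0],"turn": 0},
    {"slide": [-0.0085,0.147,0],"turn": 0},
    {"slide": [-0.0085,0.151,0],"turn": 0},
    {"slide": [-0.0085,0.151,0],"turn": 0},
    {"slide": [-0.0085,0.151,0],"turn": 0},
  ],
)

```text
t: 10.93
eef_pos: [0.5847, -0.0724, 0.0958]
ee_rot: [[-0.0, 1.0, -0.002], [1.0, 0.0, 0.001], [0.001, -0.002, -1.0]]
wrist_force: [-0.6, 0.3, -1.3]
gripper_width: 0.0439
```

```bash
python3 look.py a4
```

```text
[ 0.58459533 -0.07255118  0.09641156]
```

View pics/a4.png

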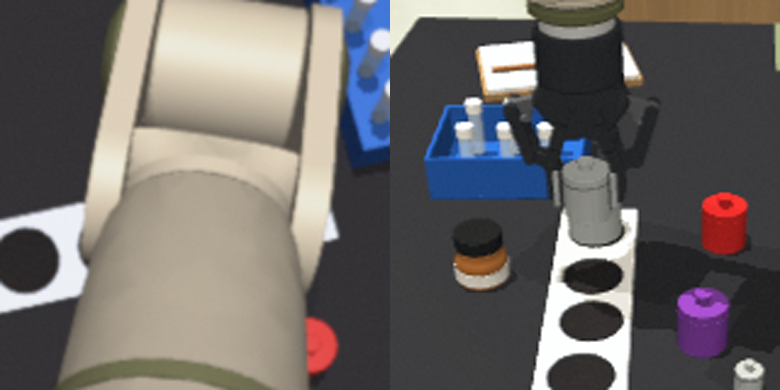

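The pot is held over mark_3, in line with the largest behind it, and red and purple are undisturbed. Lowering it now.

carry_out(
  targets=[
    {"slide": [0,0,0.012],"turn": 0},
    {"slide": [0,0,0.03],"turn": 0},
    {"slide": [0,0,0.048],"turn": 0},
    {"slide": [0,0,0.06],"turn": 0},
    {"slide": [0,0,0.066],"turn": 0},
    {"slide": [0,0,0.069],"turn": 0},
    {"slide": [0,0,0.071],"turn": 0},
    {"slide": [0,0,0.072],"turn": 0},
    {"slide": [0,0,0.073],"turn": 0},
    {"slide": [0,0,0.073],"turn": 0},
    {"slide": [0,0,0.073],"turn": 0},
  ],
)

```text
t: 11.95
eef_pos: [0.5854, -0.0727, 0.0243]
ee_rot: [[-0.0, 1.0, 0.001], [1.0, 0.0, -0.0], [-0.0, 0.001, -1.0]]
wrist_force: [0.4, -0.5, -0.9]
gripper_width: 0.0436
```

carry_out(
  targets=[
    {"slide": [0,0,0.0005],"turn": 0},
    {"slide": [0,0,0.001],"turn": 0},
    {"slide": [0,0,0.001],"turn": 0},
  ],
)

```text
t: 12.2
eef_pos: [0.5854, -0.0727, 0.0236]
ee_rot: [[-0.0, 1.0, 0.001], [1.0, 0.0, -0.0], [-0.0, 0.001, -1.0]]
wrist_force: [-2.4, 0.9, 4.2]
gripper_width: 0.044
```

carry_out(
  targets=[
    {"slide": [0,0,0],"turn": 0},
    {"slide": [0,0,0],"turn": 0},
    {"slide": [0,0,0],"turn": 0},
    {"slide": [0,0,0],"turn": 0},
    {"slide": [0,0,0],"turn": 0},
    {"slide": [0,0,0],"turn": 0},
  ],
  hand=-1,
)

```text
t: 12.7
eef_pos: [0.5853, -0.0727, 0.0228]
ee_rot: [[0.0, 1.0, -0.0], [1.0, -0.0, 0.0], [0.0, -0.0, -1.0]]
wrist_force: [0.8, -0.1, -0.5]
gripper_width: 0.0857
```

carry_out(
  targets=[
    {"slide": [0,0,-0.01],"turn": 0},
    {"slide": [0,0,-0.03],"turn": 0},
    {"slide": [0,0,-0.06],"turn": 0},
    {"slide": [0,0,-0.09],"turn": 0},
    {"slide": [0,0,-0.12],"turn": 0},
    {"slide": [0,0,-0.12],"turn": 0},
    {"slide": [0,0,-0.12],"turn": 0},
  ],
)

```text
t: 13.28
eef_pos: [0.5858, -0.0728, 0.145]
ee_rot: [[-0.0, 1.0, 0.004], [1.0, 0.0, -0.001], [-0.001, 0.004, -1.0]]
wrist_force: [-0.4, 0.4, -0.2]
gripper_width: 0.0858
```

carry_out(
  targets=[
    {"slide": [0.02,-0.01,0],"turn": 0},
    {"slide": [0.05,-0.025,0],"turn": 0},
    {"slide": [0.08,-0.04,0],"turn": 0},
    {"slide": [0.11,-0.055,0],"turn": 0},
    {"slide": [0.14,-0.07,0],"turn": 0},
    {"slide": [0.17,-0.085,0],"turn": 0},
    {"slide": [0.2,-0.1,0],"turn": 0},
    {"slide": [0.23,-0.115,0],"turn": 0},
    {"slide": [0.26,-0.13,0],"turn": 0},
    {"slide": [0.28,-0.14,0],"turn": 0},
    {"slide": [0.29,-0.145,0],"turn": 0},
    {"slide": [0.29,-0.145,0],"turn": 0},
  ],
)

```text
t: 14.28
eef_pos: [0.439, 0.2186, 0.1423]
ee_rot: [[-0.003, 1.0, -0.002], [1.0, 0.003, -0.0], [-0.0, -0.002, -1.0]]
wrist_force: [0.0, 0.1, 0.4]
gripper_width: 0.0854
```

```bash
python3 - <<'E'
from h import *
s=optics.camera("side");c=optics.camera("top");print(manip.observe()["eef_pos"],manip.observe()["gripper_width"])
print(fit(s,(.592,-.1515),'largest',.006)); print(fit(s,(.585,-.073),'large',.006))
print(fit(c,(.592,-.1515),'largest',.006)); print(fit(c,(.585,-.073),'large',.006))
cv2.imwrite("pics/a5.png",np.hstack([c["frame"][90:330,180:500],s["frame"][80:320,200:520]]))
E
```

```text
[0.44051215 0.21676461 0.14245727] 0.08552620560877641
(array([ 592.2, -151. ]), 29.2, np.float64(0.064), 203, array([ 593. , -150. ,   75.1]))
(array([586.7, -73.7]), 22.9, np.float64(0.0509), 163, array([586. , -72.6,  60.8]))
(array([ 592.5, -150.8]), 27.9, np.float64(0.0656), 505, array([ 592.6, -150.8,   76.4]))
(array([585.3, -72.1]), 23.0, np.float64(0.0524), 327, array([585.4, -72.6,  62.3]))
```

View pics/a5.png

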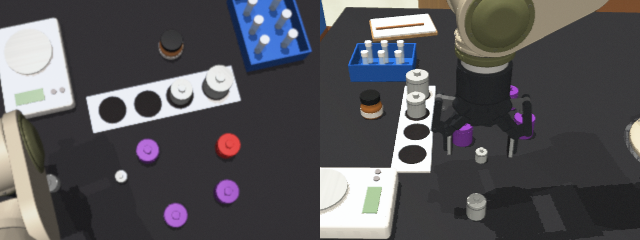

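Both placed pots are within about 1 mm of their marks. The gripper is above pot_small, and I'm descending to it.

carry_out(
  targets=[
    {"slide": [0,0,0.02],"turn": 0},
    {"slide": [0,0,0.045],"turn": 0},
    {"slide": [0,0,0.07],"turn": 0},
    {"slide": [0,0,0.09],"turn": 0},
    {"slide": [0,0,0.105],"turn": 0},
    {"slide": [0,0,0.117],"turn": 0},
    {"slide": [0,0,0.124],"turn": 0},
    {"slide": [0,0,0.128],"turn": 0},
    {"slide": [0,0,0.128],"turn": 0},
    {"slide": [0,0,0.128],"turn": 0},
  ],
)

```text
t: 15.22
eef_pos: [0.4408, 0.217, 0.0152]
ee_rot: [[0.001, 1.0, 0.001], [1.0, -0.001, 0.0], [0.0, 0.001, -1.0]]
wrist_force: [-0.1, 0.1, -0.5]
gripper_width: 0.0856
```

carry_out(
  targets=[
    {"slide": [0,0,0],"turn": 0},
    {"slide": [0,0,0],"turn": 0},
    {"slide": [0,0,0],"turn": 0},
    {"slide": [0,0,0],"turn": 0},
    {"slide": [0,0,0],"turn": 0},
    {"slide": [0,0,0],"turn": 0},
    {"slide": [0,0,0],"turn": 0},
    {"slide": [0,0,0],"turn": 0},
    {"slide": [0,0,0],"turn": 0},
  ],
  hand=1,
)

```text
t: 15.97
eef_pos: [0.4404, 0.2174, 0.0154]
ee_rot: [[-0.0, 1.0, 0.001], [1.0, 0.0, 0.0], [0.0, 0.001, -1.0]]
wrist_force: [-1.4, -0.6, 5.4]
gripper_width: 0.0327
```

carry_out(
  targets=[
    {"slide": [0,0,-0.01],"turn": 0},
    {"slide": [0,0,-0.025],"turn": 0},
    {"slide": [0,0,-0.045],"turn": 0},
    {"slide": [0,0,-0.065],"turn": 0},
    {"slide": [0,0,-0.08],"turn": 0},
    {"slide": [0,0,-0.08],"turn": 0},
    {"slide": [0,0,-0.08],"turn": 0},
  ],
)

```text
t: 16.55
eef_pos: [0.4402, 0.2174, 0.0949]
ee_rot: [[-0.0, 1.0, 0.001], [1.0, 0.0, 0.0], [0.0, 0.001, -1.0]]
wrist_force: [-0.0, -0.6, -2.4]
gripper_width: 0.0325
```

```bash
python3 look.py a6
```

```text
[0.43964676 0.21720344 0.09380624]
```

View pics/a6.png

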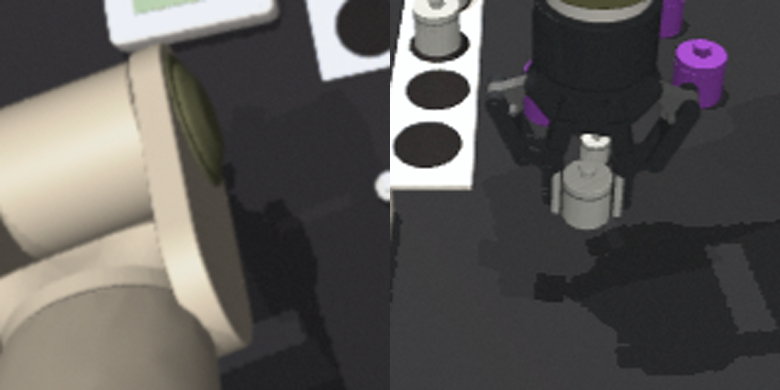

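carry_out(
  targets=[
    {"slide": [-0.01,0.006,0],"turn": 0},
    {"slide": [-0.03,0.019,0],"turn": 0},
    {"slide": [-0.055,0.034,0],"turn": 0},
    {"slide": [-0.08,0.05,0],"turn": 0},
    {"slide": [-0.105,0.066,0],"turn": 0},
    {"slide": [-0.13,0.081,0],"turn": 0},
    {"slide": [-0.155,0.097,0],"turn": 0},
    {"slide": [-0.18,0.112,0],"turn": 0},
    {"slide": [-0.2,0.125,0],"turn": 0},
    {"slide": [-0.214,0.133,0],"turn": 0},
    {"slide": [-0.22,0.137,0],"turn": 0},
    {"slide": [-0.22,0.137,0],"turn": 0},
  ],
)

```text
t: 17.65
eef_pos: [0.5775, -0.0039, 0.0941]
ee_rot: [[0.002, 1.0, -0.001], [1.0, -0.002, 0.0], [0.0, -0.001, -1.0]]
wrist_force: [0.0, 0.3, -1.7]
gripper_width: 0.0322
```

carry_out(
  targets=[
    {"slide": [0,0,0],"turn": 0},
    {"slide": [0,0,0.015],"turn": 0},
    {"slide": [0,0,0.03],"turn": 0},
    {"slide": [0,0,0.048],"turn": 0},
    {"slide": [0,0,0.06],"turn": 0},
    {"slide": [0,0,0.066],"turn": 0},
    {"slide": [0,0,0.069],"turn": 0},
    {"slide": [0,0,0.071],"turn": 0},
    {"slide": [0,0,0.072],"turn": 0},
    {"slide": [0,0,0.073],"turn": 0},
    {"slide": [0,0,0.073],"turn": 0},
  ],
)

```text
t: 18.57
eef_pos: [0.5774, -0.0026, 0.0222]
ee_rot: [[-0.0, 1.0, 0.001], [1.0, 0.0, -0.0], [-0.0, 0.001, -1.0]]
wrist_force: [-0.1, 0.2, -1.5]
gripper_width: 0.0321
```

carry_out(
  targets=[
    {"slide": [0,0,0.0005],"turn": 0},
    {"slide": [0,0,0.001],"turn": 0},
    {"slide": [0,0,0.001],"turn": 0},
  ],
)

```text
t: 18.82
eef_pos: [0.5774, -0.0027, 0.0214]
ee_rot: [[0.0, 1.0, 0.001], [1.0, -0.0, -0.0], [-0.0, 0.001, -1.0]]
wrist_force: [-1.2, -0.0, 4.9]
gripper_width: 0.0328
```

carry_out(
  targets=[
    {"slide": [0,0,0],"turn": 0},
    {"slide": [0,0,0],"turn": 0},
    {"slide": [0,0,0],"turn": 0},
    {"slide": [0,0,0],"turn": 0},
    {"slide": [0,0,0],"turn": 0},
    {"slide": [0,0,0],"turn": 0},
    {"slide": [0,0,0],"turn": 0},
  ],
  hand=-1,
)

```text
t: 19.4
eef_pos: [0.5772, -0.0027, 0.0208]
ee_rot: [[0.0, 1.0, -0.0], [1.0, -0.0, 0.0], [0.0, -0.0, -1.0]]
wrist_force: [0.6, 0.4, -0.1]
gripper_width: 0.0856
```

carry_out(
  targets=[
    {"slide": [0,0,-0.01],"turn": 0},
    {"slide": [0,0,-0.03],"turn": 0},
    {"slide": [0,0,-0.06],"turn": 0},
    {"slide": [0,0,-0.09],"turn": 0},
    {"slide": [0,0,-0.12],"turn": 0},
    {"slide": [0,0,-0.12],"turn": 0},
    {"slide": [0,0,-0.12],"turn": 0},
  ],
)

```text
t: 19.98
eef_pos: [0.5778, -0.0027, 0.143]
ee_rot: [[-0.0, 1.0, 0.004], [1.0, 0.0, -0.001], [-0.001, 0.004, -1.0]]
wrist_force: [-0.6, 0.9, -0.2]
gripper_width: 0.0855
```

carry_out(
  targets=[
    {"slide": [0.013,-0.025,0],"turn": 0},
    {"slide": [0.03,-0.055,0],"turn": 0},
    {"slide": [0.046,-0.085,0],"turn": 0},
    {"slide": [0.062,-0.115,0],"turn": 0},
    {"slide": [0.072,-0.135,0],"turn": 0},
    {"slide": [0.0775,-0.1445,0],"turn": 0},
    {"slide": [0.0775,-0.1445,0],"turn": 0},
    {"slide": [0.0775,-0.1445,0],"turn": 0},
  ],
)

```text
t: 20.65
eef_pos: [0.4335, 0.0746, 0.1408]
ee_rot: [[-0.0, 1.0, 0.0], [1.0, 0.0, -0.0], [-0.0, 0.0, -1.0]]
wrist_force: [0.4, 0.2, -0.1]
gripper_width: 0.0855
```

```bash
python3 - <<'E'
from h import *
s=optics.camera("side");c=optics.camera("top");print(manip.observe()["eef_pos"],manip.observe()["gripper_width"])
for k,p in dict(largest=(.592,-.1515),large=(.585,-.073),small=(.577,-.003)).items(): print(k,fit(s,p,k,.006)); print(fit(c,p,k,.006))
print(fit(s,(.433,.075),'smallest',0))
cv2.imwrite("pics/a7.png",np.hstack([c["frame"][90:330,180:500],s["frame"][80:320,200:520]]))
E
```

```text
[0.43408566 0.07422609 0.14070211] 0.08531295963273801
largest (array([ 593.8, -150.4]), 28.8, np.float64(0.0639), 209, array([ 592.9, -150.7,   74.8]))
(array([ 592.8, -151.1]), 27.8, np.float64(0.0655), 509, array([ 592.6, -150.9,   76.3]))
large (array([587.5, -73.4]), 23.7, np.float64(0.0509), 171, array([586.2, -73.5,  60.3]))
(array([585.2, -72.5]), 22.2, np.float64(0.0527), 324, array([585.5, -72.9,  62.3]))
small (array([578.6,  -2.5]), 17.3, np.float64(0.0398), 117, array([578.3,  -3.1,  49.1]))
(array([577.4,  -2.2]), 17.2, np.float64(0.0413), 188, array([577.3,  -2.6,  51.1]))
(array([432.6,  74.4]), 11.8, np.float64(0.0226), 79, array([434.5,  83.8, 253.1]))
```

View pics/a7.png

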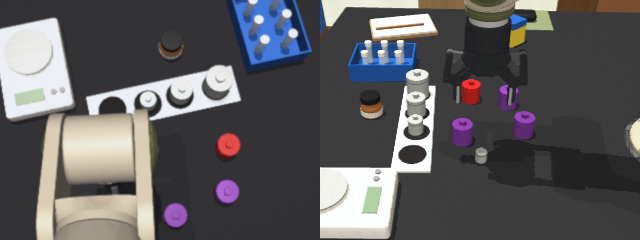

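Three pots are on their marks. Descending to pot_smallest; the purple pot at crop (147,150) clears the fingers.

carry_out(
  targets=[
    {"slide": [0,0,0.02],"turn": 0},
    {"slide": [0,0,0.045],"turn": 0},
    {"slide": [0,0,0.07],"turn": 0},
    {"slide": [0,0,0.09],"turn": 0},
    {"slide": [0,0,0.105],"turn": 0},
    {"slide": [0,0,0.117],"turn": 0},
    {"slide": [0,0,0.124],"turn": 0},
    {"slide": [0,0,0.128],"turn": 0},
    {"slide": [0,0,0.128],"turn": 0},
    {"slide": [0,0,0.128],"turn": 0},
  ],
)

```text
t: 21.58
eef_pos: [0.4333, 0.0746, 0.013]
ee_rot: [[0.0, 1.0, 0.001], [1.0, -0.0, -0.0], [-0.0, 0.001, -1.0]]
wrist_force: [0.5, -0.5, -0.2]
gripper_width: 0.0852
```

carry_out(
  targets=[
    {"slide": [0,0,0],"turn": 0},
    {"slide": [0,0,0],"turn": 0},
    {"slide": [0,0,0],"turn": 0},
    {"slide": [0,0,0],"turn": 0},
    {"slide": [0,0,0],"turn": 0},
    {"slide": [0,0,0],"turn": 0},
    {"slide": [0,0,0],"turn": 0},
    {"slide": [0,0,0],"turn": 0},
    {"slide": [0,0,0],"turn": 0},
    {"slide": [0,0,0],"turn": 0},
  ],
  hand=1,
)

```text
t: 22.42
eef_pos: [0.4328, 0.0748, 0.0133]
ee_rot: [[-0.0, 1.0, 0.001], [1.0, 0.0, -0.0], [-0.0, 0.001, -1.0]]
wrist_force: [-0.3, 0.3, 6.4]
gripper_width: 0.022
```

carry_out(
  targets=[
    {"slide": [0,0,-0.01],"turn": 0},
    {"slide": [0,0,-0.025],"turn": 0},
    {"slide": [0,0,-0.045],"turn": 0},
    {"slide": [0,0,-0.065],"turn": 0},
    {"slide": [0,0,-0.08],"turn": 0},
    {"slide": [0,0,-0.08],"turn": 0},
    {"slide": [0,0,-0.08],"turn": 0},
  ],
)

```text
t: 23.0
eef_pos: [0.4328, 0.0748, 0.0931]
ee_rot: [[-0.0, 1.0, 0.001], [1.0, 0.0, -0.0], [-0.0, 0.001, -1.0]]
wrist_force: [0.4, 0.4, -0.5]
gripper_width: 0.0219
```

```bash
python3 look.py a8
```

```text
[0.43225117 0.07485929 0.09208045]
```

View pics/a8.png

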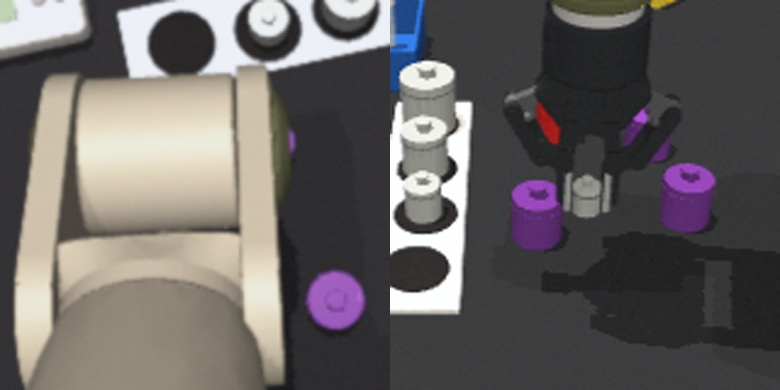

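carry_out(
  targets=[
    {"slide": [0,0.008,0],"turn": 0},
    {"slide": [0,0.022,0],"turn": 0},
    {"slide": [0,0.042,0],"turn": 0},
    {"slide": [0,0.062,0],"turn": 0},
    {"slide": [0,0.082,0],"turn": 0},
    {"slide": [-0.001,0.102,0],"turn": 0},
    {"slide": [-0.001,0.12,0],"turn": 0},
    {"slide": [-0.001,0.133,0],"turn": 0},
    {"slide": [-0.001,0.14,0],"turn": 0},
    {"slide": [-0.001,0.143,0],"turn": 0},
    {"slide": [-0.001,0.143,0],"turn": 0},
    {"slide": [-0.001,0.143,0],"turn": 0},
  ],
)

```text
t: 24.1
eef_pos: [0.5751, 0.0739, 0.0924]
ee_rot: [[-0.0, 1.0, -0.001], [1.0, 0.0, 0.0], [0.0, -0.001, -1.0]]
wrist_force: [0.1, 0.2, -0.7]
gripper_width: 0.0215
```

carry_out(
  targets=[
    {"slide": [0,0,0],"turn": 0},
    {"slide": [0,0,0.015],"turn": 0},
    {"slide": [0,0,0.03],"turn": 0},
    {"slide": [0,0,0.048],"turn": 0},
    {"slide": [0,0,0.06],"turn": 0},
    {"slide": [0,0,0.066],"turn": 0},
    {"slide": [0,0,0.069],"turn": 0},
    {"slide": [0,0,0.071],"turn": 0},
    {"slide": [0,0,0.072],"turn": 0},
    {"slide": [0,0,0.073],"turn": 0},
    {"slide": [0,0,0.073],"turn": 0},
  ],
)

```text
t: 25.02
eef_pos: [0.5759, 0.0738, 0.0202]
ee_rot: [[-0.0, 1.0, 0.001], [1.0, 0.0, -0.0], [-0.0, 0.001, -1.0]]
wrist_force: [0.5, -0.4, -1.2]
gripper_width: 0.0216
```

carry_out(
  targets=[
    {"slide": [0,0,0.0005],"turn": 0},
    {"slide": [0,0,0.001],"turn": 0},
    {"slide": [0,0,0.001],"turn": 0},
  ],
)

```text
t: 25.27
eef_pos: [0.5759, 0.0738, 0.0193]
ee_rot: [[-0.0, 1.0, 0.001], [1.0, 0.0, -0.0], [-0.0, 0.001, -1.0]]
wrist_force: [-0.5, 0.3, 4.1]
gripper_width: 0.022
```

Contact at 4 N. Release, rise, and back off toward the robot.

carry_out(
  targets=[
    {"slide": [0,0,0],"turn": 0},
    {"slide": [0,0,0],"turn": 0},
    {"slide": [0,0,0],"turn": 0},
    {"slide": [0,0,0],"turn": 0},
    {"slide": [0,0,0],"turn": 0},
    {"slide": [0,0,0],"turn": 0},
    {"slide": [0,0,0],"turn": 0},
  ],
  hand=-1,
)

```text
t: 25.85
eef_pos: [0.5757, 0.0738, 0.0188]
ee_rot: [[0.0, 1.0, -0.0], [1.0, -0.0, 0.0], [0.0, -0.0, -1.0]]
wrist_force: [0.2, -0.0, 0.8]
gripper_width: 0.0853
```

carry_out(
  targets=[
    {"slide": [0,0,-0.01],"turn": 0},
    {"slide": [0,0,-0.03],"turn": 0},
    {"slide": [0,0,-0.06],"turn": 0},
    {"slide": [0,0,-0.09],"turn": 0},
    {"slide": [0,0,-0.12],"turn": 0},
    {"slide": [0,0,-0.14],"turn": 0},
    {"slide": [0,0,-0.15],"turn": 0},
    {"slide": [0,0,-0.15],"turn": 0},
  ],
)

```text
t: 26.52
eef_pos: [0.5764, 0.0738, 0.1714]
ee_rot: [[-0.0, 1.0, 0.005], [1.0, 0.0, -0.0], [-0.0, 0.005, -1.0]]
wrist_force: [-0.7, -0.2, -0.0]
gripper_width: 0.0853
```

carry_out(
  targets=[
    {"slide": [0.01,-0.025,0],"turn": 0},
    {"slide": [0.03,-0.055,0],"turn": 0},
    {"slide": [0.055,-0.085,0],"turn": 0},
    {"slide": [0.08,-0.115,0],"turn": 0},
    {"slide": [0.105,-0.145,0],"turn": 0},
    {"slide": [0.13,-0.175,0],"turn": 0},
    {"slide": [0.15,-0.195,0],"turn": 0},
    {"slide": [0.15,-0.2,0],"turn": 0},
    {"slide": [0.15,-0.2,0],"turn": 0},
    {"slide": [0.15,-0.2,0],"turn": 0},
  ],
)

```text
t: 27.35
eef_pos: [0.3759, 0.2235, 0.1682]
ee_rot: [[-0.0, 1.0, -0.001], [1.0, 0.0, -0.001], [-0.001, -0.001, -1.0]]
wrist_force: [-0.1, -0.4, 0.4]
gripper_width: 0.0853
```

```bash
python3 - <<'E'
from h import *
s=optics.camera("side");c=optics.camera("top");print(manip.observe()["eef_pos"],manip.observe()["gripper_width"],manip.observe()["wrist_force"])
for k,p in dict(largest=(.592,-.1515),large=(.585,-.073),small=(.577,-.003),smallest=(.576,.0735)).items(): print(k,fit(s,p,k,.006)); print(fit(c,p,k,.006))
cv2.imwrite("pics/a9.png",cv2.resize(np.hstack([c["frame"][90:330,180:500],s["frame"][80:320,200:520]]),None,fx=1.25,fy=1.25))
E
```

```text
[0.37656912 0.2231918  0.16837793] 0.08523608486373704 [1.12499938 0.457985   0.39621594]
largest (array([ 593. , -152.3]), 29.3, np.float64(0.0639), 201, array([ 593. , -151.4,   74.4]))
(array([ 592.5, -150.9]), 28.1, np.float64(0.0655), 507, array([ 592.5, -151. ,   76. ]))
large (array([585.4, -72.8]), 23.2, np.float64(0.0509), 168, array([586.1, -72.8,  60.7]))
(array([585. , -72.6]), 22.8, np.float64(0.0525), 326, array([585.5, -72. ,  61.9]))
small (array([578.8,  -2.2]), 17.0, np.float64(0.0399), 121, array([578.7,  -3.7,  48.4]))
(array([577.2,  -2.1]), 17.1, np.float64(0.041), 190, array([577.3,  -2.4,  50.3]))
smallest (array([577.2,  73.7]), 12.4, np.float64(0.0292), 85, array([576.7,  73. ,  36.4]))
(array([575.8,  74.4]), 12.4, np.float64(0.0303), 96, array([575.6,  74.4,  37.6]))
```

View pics/a9.png

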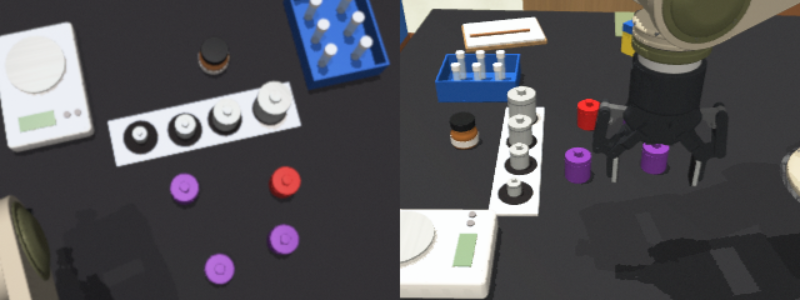

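All four pots stand centred on their marks: smallest (140,133) next to the balance, then (185,125), (227,113), and largest (272,101). The jar and look-alikes haven't moved, and the gripper touches nothing. Handing in.

```bash
python3 -c "
from workcell import manip
print(manip.finish_job())"
```

```text
the job is handed in; nothing more can be done
None
```

All four steel pots stand upright on the strip in order of size, and I handed the job in at about 27 s of the 96 s allowed. The smallest is on mark_1 beside the balance, then small on mark_2, large on mark_3 and largest on mark_4.

- **Position:** in the last pictures, both cameras put each pot within about 2 mm of its mark's centre (12 mm allowed).
- **Height:** lid heights match a base standing on the 6 mm strip. The two cameras differed by about 1.5 mm in height, as they had from the start.
- **Forces:** the highest wrist force reported after a move was about 13 N, when the largest pot touched down.
- **Rest of the scene:** by eye, the jar and the purple and red look-alikes are where they started. The gripper was open and clear of everything.

No check failed. The hand-in gave no verdict.

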